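Load the sauce warmer with its pots in order of size

ROBOT

A 6-joint arm with a two-finger parallel gripper is mounted at the origin on a cart in front of the work surface, level with it; the furniture and walls round the work are solid. World frame = base frame: x ahead of the robot, y to its left, z up, the work surface at z = 0. Lengths are in m, angles in rad, forces in N, time in s.
With the tool pointing down it reaches from about 0.35 to 0.975 m from the base axis. Payload 7.1 kg.
Tool frame: the origin (TCP) lies midway between the tips of the shut fingers; the grasp point (between the pads) lies 19 mm behind it; z points along the fingers, y is the line along which they close (so a half turn about z gives the same grasp; the last joint's range is limited). The gripper opens to 88 mm and grips with 3 to 60 N. Pads are 20 mm wide; open, the fingers measure 115 mm over their backs; the gripper's body (75 mm by 178 mm) begins 61 mm behind the grasp point.
Start: joints at [1.172, 0.423, 1.63, -0, 1.089, -0.019], TCP at [0.232, 0.58, 0.223] pointing down, gripper open.
Joint ranges: [-3, 3], [-0.9, 2.11], [0.09, 2.58], [-1.31, 4.45], [0.11, 2.69], [-2.54, 2.54]. Speed limits (rad/s): [2.39, 2.39, 3.01, 3.14, 3.14, 3.14].

INTERFACE

Orientations are given as a unit quaternion [w, x, y, z].
In Python, from cell import sensors, imaging, job gives the robot as it stands. The module is installed in compiled form; this text tells all that it offers.
- The arm moves only by the tool step_arm, never from a script. Its argument "moves" is a list that holds one entry, the list of rows, each a list of 7 numbers: the opening, from 0 (shut) to 1 (fully open), then the shift along the tool's x, y, z in cm, then the turn, a rotation vector about the tool's x, y, z in degrees. In form: [[[jaw, tx, ty, tz, ax, ay, az], ...]]. A call has 1 to 20 rows; each row is the pose to reach, as a shift and turn from the pose commanded when the call began, along the tool's axes at that moment; what a row does not reach only later rows make up. A row lasts 1/12 s, in which the tool goes at most 41.7 mm and 7.16 degrees, less where a joint would pass 70% of its speed; a pose out of reach is approached as far as the arm can. A call with a gripper value outside its range is refused whole. The fingers move at their own pace and stop on an object; "squeeze" is the grip in N (left out, the last holds). Time passes only in rows, so rows that repeat a pose let the fingers close. It gives the time, the measured TCP pose, the force, the opening and the grip force at its end, in the units of the state.
- sensors.state(): the state, without advancing time (a new reading comes with each control period).
- imaging.read_camera(name): name is "side" or "top" or "wrist"; returns a dict with "pixels" (384x512x3 uint8, red, green, blue), "depth" (384x512 float32, m along the optical axis (not along the pixel's ray), 0 where there is no reading), "fovy" (degrees; the focal length in pixels is half the picture's height over the tangent of half this angle, whatever the lens; pixels are square), "cx", "cy" (the principal point, pixels), "dist" ([k1, k2, p1, p2, k3] as OpenCV has them; the pictures are not rectified), "xyz" and "attitude" of the camera in the world. Camera axes: x right, y down, z forward; pixel columns grow to the right and rows downward; lengths in m; the calibration is good to about 2 mm. A picture is of the moment at which its call begins.
- job.close_job(): hands the job in; it is judged then, once.
The state is a dict: "t": time; "joints": joint angles; "qvel": joint speeds; "joint_efforts": joint torques, N m; "tool_pos": TCP position; "eef_rot": TCP orientation; "force": force on the tool from outside, world axes, zero at the start; "wrist_torque": the same for the moment, N m; "gripper_width": finger opening in m; "grasp_force": force on a finger pad.
Only numpy, scipy, OpenCV 4.12 (cv2) and the standard library are available. Lean on these libraries where they do the work, as an engineer would, in place of code of your own. Each camera call takes 0.05 s, during which the arm holds its last target. There are 200 camera calls.

TASK

Set up the sauce warmer for service: hang the four lidded steel pots in its deck in order of size, from the large at its end through the two mediums to the small, each by its rim in the cut-out that fits, seated fully and level. Keep the pots upright and lower them in rather than letting them fall, and leave the salt shaker and the ramekin of sauce where they stand.

Things in the scene. Friction and masses are not known exactly. Their poses are not given: they have to be found in the camera images.
- pot_large: Large round steel pot with a tight-fitting lid and a black knob on it; loose, about 420 g, 105 mm tall in all. Rim 88 mm across, 3 mm thick, its underside 66 mm above the foot; body tapers from 75 mm below the rim to 62 mm at the foot. Domed lid 6 mm high; the knob (22 mm across, upright) is the top 30 mm. Origin: centre of the foot; z up its axis.
- pot_medium_a: Medium (one of two alike) round steel pot with a tight-fitting lid and a black knob on it; loose, about 300 g, 95 mm tall in all. Rim 72 mm across, 3 mm thick, its underside 56 mm above the foot; body tapers from 59 mm below the rim to 46 mm at the foot. Domed lid 6 mm high; the knob (22 mm across, upright) is the top 30 mm. Origin: centre of the foot; z up its axis.
- pot_medium_b: Medium (the other of the two) round steel pot with a tight-fitting lid and a black knob on it; loose, about 300 g, 95 mm tall in all. Rim 72 mm across, 3 mm thick, its underside 56 mm above the foot; body tapers from 59 mm below the rim to 46 mm at the foot. Domed lid 6 mm high; the knob (22 mm across, upright) is the top 30 mm. Origin: centre of the foot; z up its axis.
- pot_small: Small round steel pot with a tight-fitting lid and a black knob on it; loose, about 200 g, 85 mm tall in all. Rim 56 mm across, 3 mm thick, its underside 46 mm above the foot; body tapers from 43 mm below the rim to 30 mm at the foot. Domed lid 6 mm high; the knob (22 mm across, upright) is the top 30 mm. Origin: centre of the foot; z up its axis.
- cutout_large: Steel plate with the large round cut-out, 79 mm across: one of four fixed plates (130 x 94 x 5 mm, 95 mm apart) in a row on the sauce warmer. Large is at either end, small at the other. Origin: cut-out centre on the plate's underside, 90 mm above the counter; y along the row. The fitting pot hangs by its rim on the top face, 2 mm play all round; 72 mm deep hollow below.
- cutout_medium_a: Steel plate with the medium (one of two) round cut-out, 63 mm across: one of four fixed plates (130 x 94 x 5 mm, 95 mm apart) in a row on the sauce warmer. Large is at either end, small at the other. Origin: cut-out centre on the plate's underside, 90 mm above the counter; y along the row. The fitting pot hangs by its rim on the top face, 2 mm play all round; 72 mm deep hollow below.
- cutout_medium_b: Steel plate with the medium (the other) round cut-out, 63 mm across: one of four fixed plates (130 x 94 x 5 mm, 95 mm apart) in a row on the sauce warmer. Large is at either end, small at the other. Origin: cut-out centre on the plate's underside, 90 mm above the counter; y along the row. The fitting pot hangs by its rim on the top face, 2 mm play all round; 72 mm deep hollow below.
- cutout_small: Steel plate with the small round cut-out, 47 mm across: one of four fixed plates (130 x 94 x 5 mm, 95 mm apart) in a row on the sauce warmer. Large is at either end, small at the other. Origin: cut-out centre on the plate's underside, 90 mm above the counter; y along the row. The fitting pot hangs by its rim on the top face, 2 mm play all round; 72 mm deep hollow below.
- salt_shaker: Glass salt shaker with a metal cap, 44 mm across, 90 mm tall, loose among the pots; to be left alone. Origin: centre of its foot.
- sauce_ramekin: White porcelain ramekin of pale sauce, 71 mm across, 44 mm tall, loose on the counter near the pots; to be left alone. Origin: centre of its foot. (Over the back of the counter runs a fixed shelf: its front edge is at x = 0.59 m, its underside 0.47 m above the counter.)

How it is judged:
By the outcome, as a careful person would: the job done as asked, in the order asked, and still so for the second after the job is handed in, with the robot touching nothing.
It also fails if it takes over 126 s, if anything falls off the work surface, if the arm or the gripper's body presses on something with over 40 N, if the wrist force passes 120 N, or if a joint passes its speed limit or range.

## Working session

There is one attempt and no reset: what is moved stays moved. The work goes in short steps, Python scripts to look and compute and a tool call to move; the robot and the scene stay as the last step left them, time stands still between calls to the robot, and variables do not carry over. Pictures are saved under pics/ and viewed, at most 14 in all, crops included, and the job is handed in when it is done.

Besides the shell and the picture viewer there is one more tool, called after "Request:" by a JSON object that holds its "op" and its "data". step_arm: Moves the arm, as the interface text tells. Its arguments: {"type":"object","properties":{"moves":{"type":"array"},"squeeze":{"type":"number"}},"required":["moves"]}

```bash
mkdir -p pics
cat > h.py <<'E'
import numpy as np, cv2
from cell import sensors, imaging, job
from scipy.spatial.transform import Rotation as R
def cam(n,f=None):
    c=imaging.read_camera(n)
    if f: cv2.imwrite('pics/'+f+'.png',c['pixels'][:,:,::-1])
    h=c['pixels'].shape[0]; fl=h/2/np.tan(np.radians(c['fovy'])/2)
    c['K']=np.array([[fl,0,c['cx']],[0,fl,c['cy']],[0,0,1]]); a=np.array(c['attitude'],float)
    c['R']=a if a.shape==(3,3) else R.from_quat(a[[1,2,3,0]]).as_matrix()
    c['D']=np.array(c['dist'],float); c['xyz']=np.array(c['xyz'],float); return c
def rays(c,uv):
    p=cv2.undistortPoints(np.array(uv,float).reshape(-1,1,2),c['K'],c['D']).reshape(-1,2)
    return np.c_[p,np.ones(len(p))]@c['R'].T
def onz(c,uv,z):
    d=rays(c,uv); return c['xyz']+d*((z-c['xyz'][2])/d[:,2])[:,None]
def cloud(c):
    v,u=np.mgrid[:384,:512]; d=rays(c,np.c_[u.ravel(),v.ravel()])
    return (c['xyz']+d*c['depth'].reshape(-1,1)).reshape(384,512,3)
E
python3 - <<'E'
from h import *
for n in['side','top','wrist']:
    c=cam(n,n+'0'); print(n,c['xyz'],c['R'][:,2].round(3),c['fovy'],c['D'])
print(sensors.state())
E
```

```text
side [-0.10616527 -0.96835606  0.82140026] [ 0.405  0.73  -0.551] 44.66796413679985 [-0.13365942  0.          0.          0.          0.        ]
top [0.22389224 0.02431273 1.35469029] [ 0.182 -0.022 -0.983] 42.65549015088126 [-0.13274963  0.          0.          0.          0.        ]
wrist [0.15459299 0.6122011  0.3840302 ] [ 0.282 -0.114 -0.952] 62.06878139303053 [-0.07065606  0.          0.          0.          0.        ]
{'t': 0.15, 'joints': array([ 1.17200278e+00,  4.23671147e-01,  1.63047043e+00,  3.06780743e-05,
        1.08862232e+00, -1.90118929e-02]), 'qvel': array([ 1.74798817e-03, -1.97509685e-03, -2.08923675e-03,  1.67617747e-03,
        1.08258276e-05,  4.60597106e-04]), 'joint_efforts': array([-2.42042815e-04, -5.44979060e+01, -2.73917860e+01,  6.44396036e-02,
        2.04463344e-02, -4.60484182e-05]), 'tool_pos': array([0.23151122, 0.58009018, 0.22209392]), 'eef_rot': array([-1.34741027e-04,  1.88758647e-01,  9.82023335e-01, -5.70073383e-04]), 'force': array([-0.15954498, -0.45237908, -0.43427028]), 'wrist_torque': array([ 0.01493672, -0.04112668,  0.02767816]), 'grasp_force': 0.0, 'gripper_width': 0.08791086155589788}
```

View pics/top0.png

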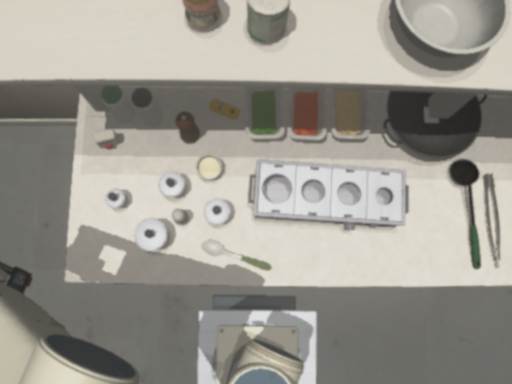

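View pics/side0.png

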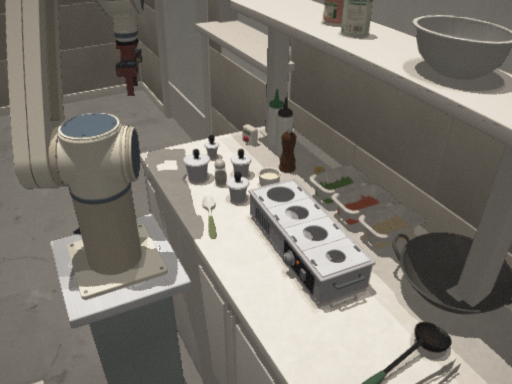

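The top view shows the pots: small (116,198), mediums (173,184) and (217,211), large (152,234). The shaker is at (180,216) and the ramekin at (209,167). The cut-outs run from large (277,188) through (313,190) and (349,193) to small (384,196).

Run:
```python
from h import *
c=cam('top'); P=cloud(c); g=cv2.cvtColor(c['pixels'],cv2.COLOR_RGB2GRAY)
for n,(u,v),H in [('small',(116,198),.085),('medA',(173,184),.095),('medB',(217,211),.095),('large',(152,234),.105),('shaker',(180,216),.09),('ramekin',(209,167),.044)]:
    s=(slice(v-20,v+21),slice(u-20,u+21)); p=P[s].reshape(-1,3); gg=g[s].ravel()
    d=c['depth'][s].ravel()>0
    vv,uu=np.mgrid[v-20:v+21,u-20:u+21]; near=np.hypot(uu-u,vv-v).ravel()<9
    m=near&(gg<75)
    uv=np.array([uu.ravel()[m].mean(),vv.ravel()[m].mean()]) if m.any() else np.array([u,v],float)
    # body/rim from depth
    hi=d&(p[:,2]>H-.045)&(p[:,2]<H+.02)&(np.hypot(*(p[:,:2]-onz(c,[uv],H)[0,:2]).T)<.06)
    top=d&near&(p[:,2]>H-.02)
    print(n,uv.round(1),m.sum(),'top ray',onz(c,[uv],H-.005)[0].round(4),'zmax',np.percentile(p[d&near,2],98).round(3),'rim c',((p[hi].max(0)+p[hi].min(0))/2).round(4),'ext',np.ptp(p[hi],0).round(3),'topc',p[top].mean(0).round(4) if top.any() else 0)
for n,(u,v),r in [('L',(277,188),79),('M1',(313,190),63),('M2',(349,193),63),('S',(384,196),47)]:
    rr=int(r/2.6/2+5); s=(slice(v-rr,v+rr+1),slice(u-rr,u+rr+1)); p=P[s].reshape(-1,3)
    vv,uu=np.mgrid[v-rr:v+rr+1,u-rr:u+rr+1]
    lo=(P[s][...,2]<.088).astype(np.uint8)
    nn,l,st,ce=cv2.connectedComponentsWithStats(lo,connectivity=4); k=l[rr,rr]
    uv=ce[k]+[u-rr,v-rr]
    print(n,uv.round(1),st[k],onz(c,[uv],.095)[0].round(4),'platez',np.median(p[p[:,2]>.085,2]).round(4))
```

```text
small [116. 198.] 0 top ray [0.4377 0.3762 0.08  ] zmax 0.088 rim c [0.4443 0.3901 0.0675] ext [0.054 0.056 0.049] topc [0.4428 0.3868 0.0821]
medA [173. 184.] 0 top ray [0.4759 0.2246 0.09  ] zmax 0.099 rim c [0.4818 0.2341 0.077 ] ext [0.068 0.07  0.047] topc [0.4823 0.2324 0.0935]
medB [217. 211.] 0 top ray [0.4064 0.107  0.09  ] zmax 0.098 rim c [0.4111 0.1117 0.0772] ext [0.071 0.07  0.047] topc [0.4107 0.1107 0.0944]
large [152. 234.] 0 top ray [0.3426 0.2714 0.1   ] zmax 0.107 rim c [0.3459 0.282  0.0852] ext [0.085 0.089 0.048] topc [0.3444 0.2808 0.1034]
shaker [180. 216.] 0 top ray [0.3923 0.2033 0.085 ] zmax 0.093 rim c [0.3792 0.2252 0.0699] ext [0.072 0.067 0.049] topc [0.3963 0.2086 0.0853]
ramekin [209. 167.] 0 top ray [0.5353 0.1357 0.039 ] zmax 0.032 rim c [0.5398 0.1383 0.0252] ext [0.108 0.113 0.052] topc [0.5382 0.1365 0.0277]
L [276.3 188. ] [  5   6  30  29 682] [ 0.4687 -0.0465  0.095 ] platez 0.096
M1 [312.5 190.3] [  5   6  24  24 436] [ 0.4643 -0.1414  0.095 ] platez 0.096
M2 [348.6 192.9] [  5   6  24  23 429] [ 0.4589 -0.2369  0.095 ] platez 0.0962
S [383.8 195.2] [  6   5  17  17 233] [ 0.4543 -0.3311  0.095 ] platez 0.0962
```

Request:
{"op": "step_arm", "data": {"moves": [[[0.6, -7.2, -7.8, -1, 0, 0, 23], [0.6, -14.4, -15.6, -2, 0, 0, 45], [0.6, -21.6, -23.5, -2.8, 0, 0, 68.2], [0.6, -21.6, -23.5, -2.8, 0, 0, 68.2], [0.6, -21.6, -23.5, -2.8, 0, 0, 68.2], [0.6, -21.6, -23.5, -2.8, 0, 0, 68.2], [0.6, -21.6, -23.5, -2.8, 0, 0, 68.2], [0.6, -21.6, -23.5, -2.8, 0, 0, 68.2], [0.6, -21.6, -23.5, -2.8, 0, 0, 68.2], [0.6, -21.6, -23.5, -2.8, 0, 0, 68.2], [0.6, -21.6, -23.5, -2.8, 0, 0, 68.2], [0.6, -21.6, -23.5, -2.8, 0, 0, 68.2], [0.6, -21.6, -23.5, -2.8, 0, 0, 68.2], [0.6, -21.6, -23.5, -2.8, 0, 0, 68.2]]]}}

```text
t: 1.37
tool_pos: [0.345, 0.2824, 0.2506]
eef_rot: [-0.0, 0.706, 0.708, -0.0]
force: [-0.2, -0.5, -0.1]
gripper_width: 0.0526
grasp_force: 0.0
```

Run:
```python
from h import *
c=cam('wrist','w1'); s=sensors.state(); print(s['tool_pos'],s['eef_rot'],s['joints'].round(2),s['t'],c['xyz'])
P=cloud(c); ok=c['depth']>0
for n,p0,H in [('small',(.4435,.388),.085),('medA',(.482,.233),.095),('medB',(.411,.111),.095),('large',(.345,.2815),.105)]:
    r=np.hypot(P[...,0]-p0[0],P[...,1]-p0[1]); m=ok&(r<.025)&(P[...,2]>H-.015)&(P[...,2]<H+.02)
    q=P[m]
    if len(q)<20: print(n,len(q)); continue
    t=q[q[:,2]>np.percentile(q[:,2],50)-.004]
    vu=np.argwhere(m); g=c['pixels'][m].mean()
    print(n,len(q),'top',((t.max(0)+t.min(0))/2).round(4),t.mean(0).round(4),np.ptp(t,0).round(4),'px',vu.mean(0)[::-1].round(0),g.round())
```

```text
[0.34495227 0.28240242 0.25055024] [-1.11614265e-05  7.06183682e-01  7.08028664e-01 -1.37323101e-04] [ 0.66  0.12  1.98 -0.    1.04  0.66] 1.4167 [0.34613111 0.36751614 0.41258502]
small 439 top [0.4437 0.3927 0.0837] [0.4432 0.3923 0.0841] [0.0207 0.0207 0.0068] px [358.  61.] 71.0
medA 363 top [0.4826 0.2383 0.0933] [0.4817 0.2396 0.0939] [0.0206 0.0213 0.007 ] px [383. 209.] 55.0
medB 209 top [0.4093 0.1185 0.0924] [0.4087 0.1185 0.0932] [0.0176 0.0148 0.0083] px [310. 302.] 26.0
large 373 top [0.346  0.2861 0.1034] [0.3462 0.2869 0.1039] [0.0202 0.0201 0.0065] px [259. 170.] 55.0
```

View pics/w1.png

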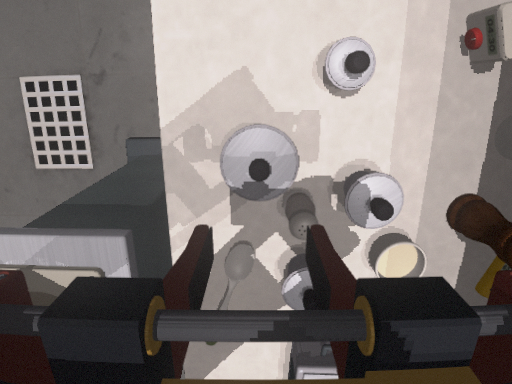

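The wrist view shows the large pot's knob at (259,170), centred between the fingertips at (210,230) and (315,230). I'll check the wrist calibration against the fingertips, and use the side camera as a second opinion.

Run:
```python
from h import *
c=cam('wrist'); P=cloud(c)
m=(c['depth']>0)&(P[...,2]>.245)&(P[...,2]<.275)
q=P[m]
for sgn in(-1,1):
    t=q[(q[:,0]-.345)*sgn>0]; t=t[t[:,2]<t[:,2].min()+.012]; print('finger',len(t),t.min(0).round(4),t.max(0).round(4))
c=cam('side'); P=cloud(c); ok=c['depth']>0
for n,p0,H in [('small',(.4435,.390),.085),('medA',(.482,.236),.095),('medB',(.411,.114),.095),('large',(.345,.284),.105)]:
    r=np.hypot(P[...,0]-p0[0],P[...,1]-p0[1]); m=ok&(r<.03)&(P[...,2]>H-.02)&(P[...,2]<H+.02); q=P[m]
    gm=m&(c['pixels'].mean(2)<70)
    vu=np.argwhere(gm)[:,::-1]
    print(n,len(q),'knob px',vu.mean(0).round(1),len(vu),'ray@H-.01',onz(c,[vu.mean(0)],H-.01)[0].round(4),'cloud max',q.max(0).round(4),'min',q.min(0).round(4))
```

```text
finger 273 [0.3112 0.2734 0.2502] [0.3203 0.2951 0.2622]
finger 250 [0.3721 0.2736 0.2495] [0.3812 0.2955 0.2615]
small 42 knob px [210.9 138. ] 32 ray@H-.01 [0.4434 0.3864 0.075 ] cloud max [0.4555 0.3953 0.0851] min [0.4319 0.3757 0.0654]
medA 45 knob px [240.6 152.5] 25 ray@H-.01 [0.482  0.2308 0.085 ] cloud max [0.491  0.2417 0.0993] min [0.4726 0.221  0.0768]
medB 53 knob px [237.3 175. ] 50 ray@H-.01 [0.4115 0.1101 0.085 ] cloud max [0.4191 0.118  0.0971] min [0.401  0.0957 0.0754]
large 44 knob px [195.9 153. ] 31 ray@H-.01 [0.3444 0.2752 0.095 ] cloud max [0.353  0.2926 0.1048] min [0.3345 0.2676 0.0854]
```

Request:
{"op": "step_arm", "data": {"moves": [[[0.6, -0.1, 0, 3, 0, 0, 0], [0.6, -0.1, 0, 6, 0, 0, 0], [0.6, -0.1, 0, 9, 0, 0, 0], [0.6, -0.1, 0, 12, 0, 0, 0], [0.6, -0.1, 0, 14, 0, 0, 0], [0.6, -0.1, 0, 15.5, 0, 0, 0], [0.6, -0.1, 0, 16.5, 0, 0, 0], [0.6, -0.1, 0, 17.2, 0, 0, 0], [0.6, -0.1, 0, 17.2, 0, 0, 0], [0.3, -0.1, 0, 17.2, 0, 0, 0], [0.1, -0.1, 0, 17.2, 0, 0, 0], [0.1, -0.1, 0, 17.2, 0, 0, 0], [0.1, -0.1, 0, 17.2, 0, 0, 0], [0.1, -0.1, 0, 17.2, 0, 0, 0]]], "squeeze": 40}}

```text
t: 2.68
tool_pos: [0.3455, 0.2813, 0.0793]
eef_rot: [0.0, 0.707, 0.707, 0.001]
force: [-1.1, 0.2, 0.3]
gripper_width: 0.0229
grasp_force: 0.9
```

```bash
cat > w.py <<'E'
from h import *
import sys
# rim top circle seen by the wrist camera, relative to TCP, by depth
def rim(c,H,rad):
    s=sensors.state(); P=cloud(c); T=s['tool_pos']
    zr=T[2]-(H-.028)+ (H-.036)   # rim top if knob top is TCP+28
    m=(c['depth']>0)&(np.abs(P[...,2]-zr)<.009)&(np.hypot(P[...,0]-T[0],P[...,1]-T[1])<rad+.012)
    q=P[m]; return T,q,m
E
python3 - <<'E'
from w import *
c=cam('wrist','w2'); T,q,m=rim(c,.105,.044)
print(T,len(q)); print(q.min(0)-T,q.max(0)-T)
E
```

```text
[0.34522956 0.28124118 0.0791322 ] 10941
[-0.04278253 -0.04017817 -0.01345911] [0.04450547 0.04750655 0.00096983]
```

View pics/w2.png

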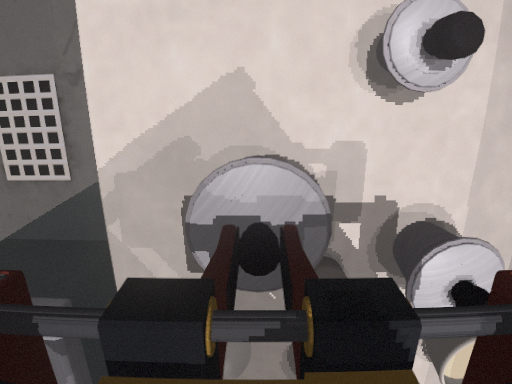

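The view shows the large pot under the fingers, its rim centred near (258,222). The jaws are just meeting the knob, so I'll finish the grip and lift.

Request:
{"op": "step_arm", "data": {"moves": [[[0.0, 0, 0, 0, 0, 0, 0], [0.0, 0, 0, 0, 0, 0, 0], [0.0, 0, 0, 0, 0, 0, 0], [0.0, 0, 0, -0.3, 0, 0, 0], [0.0, 0, 0, -1, 0, 0, 0], [0.0, 0, 0, -2.2, 0, 0, 0], [0.0, 0, 0, -4.5, 0, 0, 0], [0.0, 0, 0, -7, 0, 0, 0], [0.0, 0, 0, -9.5, 0, 0, 0], [0.0, 0, 0, -12, 0, 0, 0], [0.0, 0, 0, -13.5, 0, 0, 0], [0.0, 0, 0, -14.5, 0, 0, 0], [0.0, 0, 0, -15, 0, 0, 0], [0.0, 0, 0, -15, 0, 0, 0], [0.0, 0, 0, -15, 0, 0, 0]]], "squeeze": 40}}

```text
t: 3.98
tool_pos: [0.3447, 0.2807, 0.228]
eef_rot: [-0.0, 0.707, 0.707, -0.001]
force: [0.4, 0.4, -4.5]
gripper_width: 0.0211
grasp_force: 40.0
```

```bash
cat >> w.py <<'E'
def rimfit(c,H,rad):
    """circle through the outermost rim points, relative to TCP"""
    T,q,m=rim(c,H,rad)
    r=np.hypot(*(q[:,:2]-T[:2]).T); a=np.arctan2(q[:,1]-T[1],q[:,0]-T[0])
    b=np.digitize(a,np.linspace(-np.pi,np.pi,73)); pts=np.array([q[b==k][np.argmax(r[b==k])] for k in np.unique(b) if (b==k).sum()>3])
    from scipy.optimize import least_squares
    f=lambda p: np.hypot(pts[:,0]-p[0],pts[:,1]-p[1])-rad
    s=least_squares(f,T[:2],loss='soft_l1',f_scale=.001)
    A=np.c_[q[:,:2]-T[:2],np.ones(len(q))]; n=np.linalg.lstsq(A,q[:,2],rcond=None)[0]
    return (s.x-T[:2])*1e3, np.abs(s.fun).mean()*1e3, pts[:,2].mean()-T[2], np.degrees(np.arctan(n[:2]))
E
python3 - <<'E'
from w import *
print(sensors.state()['tool_pos'],sensors.state()['gripper_width'],sensors.state()['force'])
for n in('wrist','top'): print(n,rimfit(cam(n),.105,.044))
E
```

```text
[0.34468252 0.28073958 0.22796901] 0.021135022617426773 [ 0.43288696  0.4067506  -4.53914561]
wrist (array([1.23380861, 4.12257178]), np.float64(1.4287603091561745), np.float64(-0.009983429588676984), array([-0.37152544, -0.55092802]))
top (array([1.24274316, 1.82855348]), np.float64(0.3935505448100698), np.float64(-0.008988440421513838), array([-13.7581827 ,  16.88517166]))
```

Request:
{"op": "step_arm", "data": {"moves": [[[0, -0.8, 0.3, 0, 0, 0, 0], [0, -2.4, 0.9, 0, 0, 0, 0], [0, -4.8, 1.8, 0, 0, 0, 0], [0, -7.7, 2.9, 0, 0, 0, 0], [0, -10.9, 4.1, 0, 0, 0, 0], [0, -14.1, 5.3, 0, 0, 0, 0], [0, -17.3, 6.5, 0, 0, 0, 0], [0, -20.5, 7.7, 0, 0, 0, 0], [0, -23.7, 8.9, 0, 0, 0, 0], [0, -26.9, 10.1, 0, 0, 0, 0], [0, -29.5, 11.1, 0, 0, 0, 0], [0, -31.4, 11.8, 0, 0, 0, 0], [0, -32.5, 12.3, 0, 0, 0, 0], [0, -32.9, 12.4, 0, 0, 0, 0], [0, -32.9, 12.4, 0, 0, 0, 0], [0, -32.9, 12.4, 0, 0, 0, 0], [0, -32.9, 12.4, 0, 0, 0, 0]]]}}

```text
t: 5.5
tool_pos: [0.4688, -0.0468, 0.2284]
eef_rot: [-0.0, 0.706, 0.708, -0.0]
force: [-0.4, 0.2, -3.6]
gripper_width: 0.0212
grasp_force: 40.0
```

Run:
```python
from w import *
print(sensors.state()['tool_pos'],sensors.state()['eef_rot'],sensors.state()['force'])
for n in('wrist','top'): print(n,rimfit(cam(n,'c_'+n),.105,.044))
c=cam('wrist'); P=cloud(c)
# other holes from the wrist camera
m=(np.abs(P[...,2]-.095)<.012)&(c['depth']>0)
print(m.sum(), P[m].min(0),P[m].max(0))
```

```text
[ 0.46876349 -0.04681708  0.22843282] [-4.46322547e-04  7.06496829e-01  7.07716043e-01 -1.81843022e-04] [-0.40294446  0.21715656 -3.62009683]
wrist (array([0.99108375, 3.96250326]), np.float64(1.097673232985913), np.float64(-0.010581985950193051), array([-0.30920412, -0.50593386]))
top (array([ 5.25620902, -3.41245993]), np.float64(0.5773415612814872), np.float64(-0.008691682779262272), array([-12.67817534, -10.39963489]))
11758 [ 0.38808006 -0.3081234   0.083345  ] [0.54659858 0.11159863 0.1000866 ]
```

View pics/c_wrist.png

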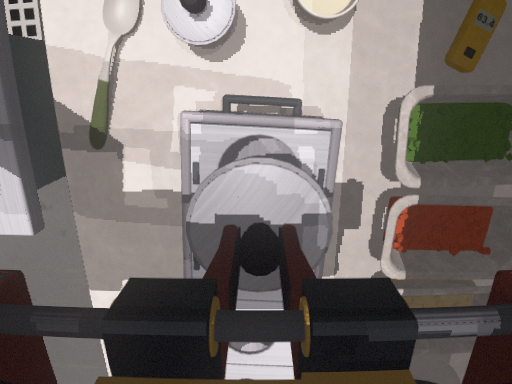

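Request:
{"op": "step_arm", "data": {"moves": [[[0, -0.1, 0, 0.8, 0, 0, 0], [0, -0.1, 0, 2, 0, 0, 0], [0, -0.1, 0, 3.5, 0, 0, 0], [0, -0.1, 0, 5, 0, 0, 0], [0, -0.1, 0, 6.2, 0, 0, 0], [0, -0.1, 0, 7.4, 0, 0, 0], [0, -0.1, 0, 8.4, 0, 0, 0], [0, -0.1, 0, 9.2, 0, 0, 0], [0, -0.1, 0, 9.8, 0, 0, 0], [0, -0.1, 0, 10, 0, 0, 0], [0, -0.1, 0, 10, 0, 0, 0], [0, -0.1, 0, 10, 0, 0, 0]]]}}

```text
t: 6.65
tool_pos: [0.4697, -0.0488, 0.1289]
eef_rot: [0.0, 0.707, 0.707, 0.0]
force: [-0.0, -0.1, -4.9]
gripper_width: 0.0213
grasp_force: 40.0
```

Run:
```python
from w import *
print(sensors.state()['tool_pos'],sensors.state()['force'])
c=cam('wrist'); P=cloud(c); print(rimfit(c,.105,.044))
cv2.imwrite('pics/d1.png',cv2.resize(c['pixels'][80:320,130:400,::-1],None,fx=2.2,fy=2.2))
```

```text
[ 0.46972024 -0.04880816  0.12893945] [-0.02012343 -0.14121894 -4.9451353 ]
(array([0.9776529, 3.9942353]), np.float64(1.1001513842788635), np.float64(-0.010608120840296276), array([-0.28424109, -0.51906141]))
```

View pics/d1.png

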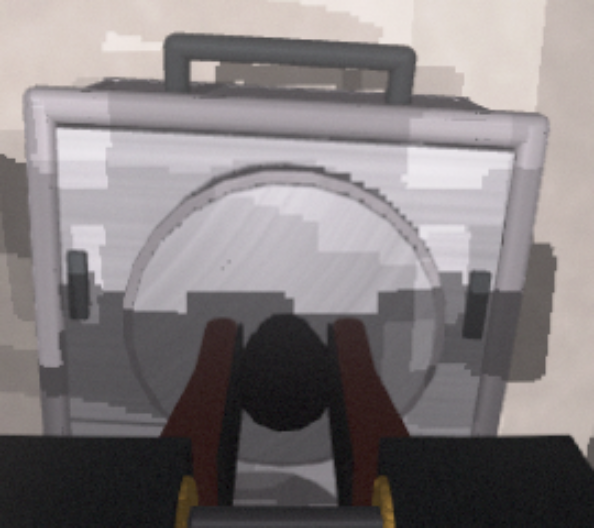

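The pot is partway into the hole with no contact force; its rim is centred at about (285,310) in the crop. I'll lower it the rest of the way slowly.

Request:
{"op": "step_arm", "data": {"moves": [[[0, 0, 0, 0.4, 0, 0, 0], [0, 0, 0, 0.8, 0, 0, 0], [0, 0, 0, 1.1, 0, 0, 0], [0, 0, 0, 1.4, 0, 0, 0], [0, 0, 0, 1.6, 0, 0, 0], [0, 0, 0, 1.8, 0, 0, 0], [0, 0, 0, 1.9, 0, 0, 0], [0, 0, 0, 1.9, 0, 0, 0]]]}}

```text
t: 7.37
tool_pos: [0.4693, -0.0488, 0.1094]
eef_rot: [-0.0, 0.707, 0.707, -0.0]
force: [0.4, -0.9, -4.1]
gripper_width: 0.0217
grasp_force: 40.0
```

Request:
{"op": "step_arm", "data": {"moves": [[[0, 0, 0, 0.1, 0, 0, 0], [0, 0, 0, 0.1, 0, 0, 0], [0, 0, 0, 0.15, 0, 0, 0], [0, 0, 0, 0.15, 0, 0, 0]]]}}

```text
t: 7.7
tool_pos: [0.4695, -0.0488, 0.1083]
eef_rot: [0.0, 0.707, 0.707, 0.0]
force: [0.2, -0.1, -3.7]
gripper_width: 0.0207
grasp_force: 40.0
```

Request:
{"op": "step_arm", "data": {"moves": [[[0, 0, 0, 0.1, 0, 0, 0], [0, 0, 0, 0.2, 0, 0, 0], [0, 0, 0, 0.2, 0, 0, 0], [0, 0, 0, 0.2, 0, 0, 0]]]}}

```text
t: 8.03
tool_pos: [0.4694, -0.0488, 0.1079]
eef_rot: [0.0, 0.707, 0.707, 0.0]
force: [-8.8, 0.1, 20.5]
gripper_width: 0.0208
grasp_force: 40.0
```

Request:
{"op": "step_arm", "data": {"moves": [[[0, 0, -0.05, -0.05, 0, 0, 0], [0, 0, -0.1, -0.1, 0, 0, 0], [0, 0, -0.1, -0.1, 0, 0, 0], [0, 0, -0.1, -0.1, 0, 0, 0]]]}}

```text
t: 8.37
tool_pos: [0.4692, -0.0488, 0.1079]
eef_rot: [0.001, 0.707, 0.707, 0.001]
force: [-1.1, -0.5, 8.3]
gripper_width: 0.0215
grasp_force: 40.0
```

Seated, with the lateral load nearly gone. Now release gently and rise.

Request:
{"op": "step_arm", "data": {"moves": [[[0.26, 0, 0, 0, 0, 0, 0], [0.35, 0, 0, 0, 0, 0, 0], [0.45, 0, 0, 0, 0, 0, 0], [0.5, 0, 0, 0, 0, 0, 0], [0.5, 0, 0, 0, 0, 0, 0], [0.5, 0, 0, -1, 0, 0, 0], [0.5, 0, 0, -3, 0, 0, 0], [0.5, 0, 0, -6, 0, 0, 0], [0.5, 0, 0, -9, 0, 0, 0], [0.5, 0, 0, -11, 0, 0, 0], [0.5, 0, 0, -12, 0, 0, 0], [0.5, 0, 0, -12, 0, 0, 0], [0.5, 0, 0, -12, 0, 0, 0]]]}}

```text
t: 9.45
tool_pos: [0.4682, -0.0488, 0.2272]
eef_rot: [0.0, 0.707, 0.707, 0.0]
force: [-0.1, 0.3, -0.2]
gripper_width: 0.044
grasp_force: 0.0
```

Run:
```python
from w import *
s=sensors.state();T=s['tool_pos'];print(s['t'],T,s['gripper_width'],s['force'])
def fit(P,ok,c0,z,rad,tol):
    m=ok&(np.abs(P[...,2]-z)<tol)&(np.hypot(P[...,0]-c0[0],P[...,1]-c0[1])<rad+.006)
    q=P[m]; r=np.hypot(*(q[:,:2]-c0).T); keep=r>.014; q=q[keep]
    return ((q.max(0)+q.min(0))/2).round(4),np.ptp(q,0).round(4),np.degrees(np.arctan(np.linalg.lstsq(np.c_[q[:,:2]-c0,np.ones(len(q))],q[:,2],rcond=None)[0][:2])).round(2),len(q)
for n in('wrist','top'):
    c=cam(n); P=cloud(c); print(n,fit(P,c['depth']>0,np.array([.469,-.047]),.1,.044,.006))
c=cam('wrist'); cv2.imwrite('pics/e1.png',c['pixels'][:,:,::-1])
c=cam('top');P=cloud(c)
for n,p0,H in [('small',(.4435,.388),.085),('medA',(.482,.233),.095),('medB',(.411,.112),.095)]:
    r=np.hypot(P[...,0]-p0[0],P[...,1]-p0[1]); q=P[(r<.025)&(P[...,2]>H-.006)&(P[...,2]<H+.02)]; print(n,q.mean(0).round(4),len(q))
```

```text
9.45 [ 0.46821891 -0.04876955  0.22715197] 0.04395220494979357 [-0.06121125  0.28928489 -0.22596299]
wrist (array([ 0.4689, -0.0472,  0.0997]), array([0.0994, 0.0993, 0.0114]), array([0.76, 0.55]), 7267)Traceback (most recent call last):
  File "<stdin>", line 8, in <module>
  File "<stdin>", line 6, in fit
    return umr_maximum(a, axis, None, out, keepdims, initial, where)
ValueError: zero-size array to reduction operation maximum which has no identity
```

Request:
{"op": "step_arm", "data": {"moves": [[[0.6, 3, -1.1, 0, 0, 0, 0], [0.6, 6.5, -2.4, 0, 0, 0, 0], [0.6, 10, -3.6, 0, 0, 0, 0], [0.6, 13.5, -4.8, 0, 0, 0, 0], [0.6, 16.2, -5.8, 0, 0, 0, 0], [0.6, 16.2, -5.8, 0, 0, 0, 0], [0.6, 16.2, -5.8, 3, 0, 0, 0], [0.6, 16.2, -5.8, 6, 0, 0, 0], [0.6, 16.2, -5.8, 8, 0, 0, 0], [0.6, 16.2, -5.8, 8, 0, 0, 0], [0.6, 16.2, -5.8, 8, 0, 0, 0]]]}}

```text
t: 10.47
tool_pos: [0.4091, 0.1125, 0.1458]
eef_rot: [-0.001, 0.707, 0.707, -0.002]
force: [0.3, -1.4, 0.0]
gripper_width: 0.0528
grasp_force: 0.0
```

```bash
cat >> w.py <<'E'
def knob(p0,z,name='wrist',c=None):
    """centre of the upper knob face near p0; z = knob top"""
    c=c or cam(name); P=cloud(c); m=(c['depth']>0)&(np.hypot(P[...,0]-p0[0],P[...,1]-p0[1])<.03)&(P[...,2]>z-.006)&(P[...,2]<z+.008)&(c['pixels'].max(2)<130)
    q=P[m]; return ((q.max(0)+q.min(0))/2).round(4),np.ptp(q,0).round(4),len(q)
E
python3 - <<'E'
from w import *
s=sensors.state();print(s['t'],s['tool_pos'],s['gripper_width'])
c=cam('wrist'); print(knob((.4105,.115),.095,c=c)); print('seated large',knob((.469,-.047),.134,'top'),knob((.469,-.047),.134,'side'))
for n,p,z in (('small',(.4435,.388),.085),('medA',(.482,.233),.095)): print(n,knob(p,z,'top'))
E
```

```text
10.4667 [0.40905207 0.11252751 0.14580796] 0.05281693450134044
(array([0.4118, 0.114 , 0.0928]), array([0.0212, 0.0213, 0.0075]), 642)
seated large (array([ 0.4693, -0.0474,  0.1344]), array([0.0156, 0.0179, 0.0123]), 44) (array([ 0.4702, -0.0492,  0.1328]), array([0.0203, 0.0173, 0.0087]), 31)
small (array([0.4424, 0.387 , 0.0841]), array([0.0155, 0.0173, 0.0095]), 38)Traceback (most recent call last):
  File "<stdin>", line 4, in <module>
  File "w.py", line 22, in knob
    q=P[m]; return ((q.max(0)+q.min(0))/2).round(4),np.ptp(q,0).round(4),len(q)
                     ~~~~~^^^
    return umr_maximum(a, axis, None, out, keepdims, initial, where)
ValueError: zero-size array to reduction operation maximum which has no identity
```

Request:
{"op": "step_arm", "data": {"moves": [[[0.6, -0.05, 0.15, 2, 0, 0, 0], [0.6, -0.05, 0.15, 4, 0, 0, 0], [0.6, -0.05, 0.15, 5.7, 0, 0, 0], [0.6, -0.05, 0.15, 7, 0, 0, 0], [0.6, -0.05, 0.15, 7.7, 0, 0, 0], [0.6, -0.05, 0.15, 7.7, 0, 0, 0], [0, -0.05, 0.15, 7.7, 0, 0, 0], [0, -0.05, 0.15, 7.7, 0, 0, 0], [0, -0.05, 0.15, 7.7, 0, 0, 0], [0, -0.05, 0.15, 7.7, 0, 0, 0], [0, -0.05, 0.15, 7.7, 0, 0, 0], [0, -0.05, 0.15, 7.7, 0, 0, 0], [0, -0.05, 0.15, 7.7, 0, 0, 0]]]}}

```text
t: 11.8
tool_pos: [0.4119, 0.1127, 0.0705]
eef_rot: [0.0, 0.707, 0.707, 0.0]
force: [-0.8, 0.3, 5.7]
gripper_width: 0.0215
grasp_force: 39.9
```

Run:
```python
from w import *
s=sensors.state();print(s['t'],s['tool_pos'],s['gripper_width'],s['force']); print(rimfit(cam('wrist'),.095,.036))
```

```text
11.8 [0.4118623  0.11271752 0.07049517] 0.021452412139073992 [-0.82547448  0.34156139  5.66653776]
(array([0.98247814, 0.88281771]), np.float64(0.4151295656052429), np.float64(-0.011921870379484854), array([-0.65846425, -0.63078647]))
```

Request:
{"op": "step_arm", "data": {"moves": [[[0, 0, 0, -0.3, 0, 0, 0], [0, 0, 0, -1, 0, 0, 0], [0, 0, 0, -2.5, 0, 0, 0], [0, 0, 0, -5, 0, 0, 0], [0, 0, 0, -8.5, 0, 0, 0], [0, 0, 0, -12, 0, 0, 0], [0, 0, 0, -15, 0, 0, 0], [0, 0, 0, -17, 0, 0, 0], [0, -1, 0.2, -17.5, 0, 0, 0], [0, -3, 0.6, -17.5, 0, 0, 0], [0, -6, 1.2, -17.5, 0, 0, 0], [0, -9.5, 1.9, -17.5, 0, 0, 0], [0, -13, 2.6, -17.5, 0, 0, 0], [0, -16.5, 3.3, -17.5, 0, 0, 0], [0, -20, 4, -17.5, 0, 0, 0], [0, -22.5, 4.6, -17.5, 0, 0, 0], [0, -24.4, 5, -17.5, 0, 0, 0], [0, -25.3, 5.15, -17.5, 0, 0, 0], [0, -25.3, 5.15, -17.5, 0, 0, 0], [0, -25.3, 5.15, -17.5, 0, 0, 0]]]}}

```text
t: 13.52
tool_pos: [0.4625, -0.1401, 0.2442]
eef_rot: [-0.001, 0.707, 0.707, -0.0]
force: [-0.3, 0.5, -2.5]
gripper_width: 0.0214
grasp_force: 39.9
```

Run:
```python
from w import *
s=sensors.state();print(s['t'],s['tool_pos'],s['gripper_width'],s['force']); print(rimfit(cam('wrist'),.095,.036))
s=sensors.state();print(s['t'],s['tool_pos'],s['eef_rot'])
```

```text
13.5167 [ 0.46247643 -0.14010196  0.24424903] 0.021437352957319265 [-0.3078601   0.54186003 -2.4658078 ]
(array([0.96582114, 0.38920328]), np.float64(0.4537350311691991), np.float64(-0.012102542233667468), array([-0.83640279, -0.45443236]))
13.5667 [ 0.46255087 -0.13956483  0.24446323] [-9.13447208e-04  7.06893972e-01  7.07318882e-01 -2.78141157e-04]
```

Request:
{"op": "step_arm", "data": {"moves": [[[0, -0.05, 0.08, 0.8, 0, 0, 0], [0, -0.05, 0.08, 2.2, 0, 0, 0], [0, -0.05, 0.08, 4, 0, 0, 0], [0, -0.05, 0.08, 5.8, 0, 0, 0], [0, -0.05, 0.08, 7.4, 0, 0, 0], [0, -0.05, 0.08, 8.8, 0, 0, 0], [0, -0.05, 0.08, 10, 0, 0, 0], [0, -0.05, 0.08, 10.8, 0, 0, 0], [0, -0.05, 0.08, 11.3, 0, 0, 0], [0, -0.05, 0.08, 11.7, 0, 0, 0], [0, -0.05, 0.08, 12.1, 0, 0, 0], [0, -0.05, 0.08, 12.4, 0, 0, 0], [0, -0.05, 0.08, 12.7, 0, 0, 0], [0, -0.05, 0.08, 12.9, 0, 0, 0], [0, -0.05, 0.08, 13.1, 0, 0, 0], [0, -0.05, 0.08, 13.2, 0, 0, 0], [0, -0.05, 0.08, 13.2, 0, 0, 0]]]}}

```text
t: 14.98
tool_pos: [0.4642, -0.1408, 0.1131]
eef_rot: [-0.0, 0.707, 0.707, -0.0]
force: [-0.5, 0.6, -4.3]
gripper_width: 0.0214
grasp_force: 39.9
```

Request:
{"op": "step_arm", "data": {"moves": [[[0, 0, -0.05, 0.1, 0, 0, 0], [0, 0, -0.05, 0.2, 0, 0, 0], [0, 0, -0.05, 0.3, 0, 0, 0], [0, 0, -0.05, 0.35, 0, 0, 0], [0, 0, -0.05, 0.35, 0, 0, 0]]]}}

```text
t: 15.4
tool_pos: [0.4637, -0.1408, 0.1098]
eef_rot: [-0.0, 0.707, 0.707, -0.0]
force: [-1.9, 1.2, -1.2]
gripper_width: 0.0215
grasp_force: 39.9
```

Request:
{"op": "step_arm", "data": {"moves": [[[0, 0, -0.05, 0.05, 0, 0, 0], [0, 0, -0.05, 0.1, 0, 0, 0], [0, 0, -0.05, 0.1, 0, 0, 0]]]}}

```text
t: 15.65
tool_pos: [0.4636, -0.1409, 0.1095]
eef_rot: [0.0, 0.707, 0.707, 0.0]
force: [-3.7, 1.4, 7.7]
gripper_width: 0.021
grasp_force: 39.9
```

Request:
{"op": "step_arm", "data": {"moves": [[[0, 0, -0.05, 0.0, 0, 0, 0], [0.26, 0, -0.05, 0, 0, 0, 0], [0.35, 0, -0.05, 0, 0, 0, 0], [0.45, 0, -0.05, 0, 0, 0, 0], [0.5, 0, -0.05, 0, 0, 0, 0], [0.5, 0, -0.05, 0, 0, 0, 0], [0.5, 0, -0.05, -1, 0, 0, 0], [0.5, 0, -0.05, -3, 0, 0, 0], [0.5, 0, -0.05, -6, 0, 0, 0], [0.5, 0, -0.05, -9, 0, 0, 0], [0.5, 0, -0.05, -12, 0, 0, 0], [0.5, 0, -0.05, -12, 0, 0, 0], [0.5, 0, -0.05, -12, 0, 0, 0]]]}}

```text
t: 16.73
tool_pos: [0.4639, -0.1412, 0.2309]
eef_rot: [0.002, 0.707, 0.707, 0.001]
force: [0.2, 0.4, 0.1]
gripper_width: 0.0435
grasp_force: 0.0
```

Run:
```python
from w import *
s=sensors.state();print(s['t'],s['tool_pos'],s['gripper_width'],s['eef_rot'])
c=cam('wrist','e2'); print(knob((.464,-.14),.134,c=c),knob((.469,-.046),.134,c=c)); c=cam('side'); print(knob((.464,-.14),.134,c=c),knob((.469,-.046),.134,c=c))
```

```text
16.7333 [ 0.46385588 -0.14118915  0.23087497] 0.04354798873384703 [0.00204804 0.70687502 0.70733477 0.00101484]
(array([ 0.4646, -0.1392,  0.1317]), array([0.0208, 0.0207, 0.007 ]), 463) (array([ 0.4705, -0.045 ,  0.1321]), array([0.0197, 0.0202, 0.0078]), 579)
(array([ 0.4633, -0.1455,  0.1323]), array([0.0193, 0.0169, 0.0085]), 37) (array([ 0.4697, -0.0501,  0.1325]), array([0.0193, 0.0212, 0.0078]), 33)
```

View pics/e2.png

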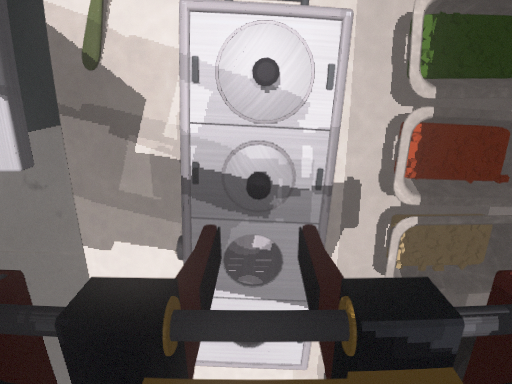

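Both pots hang level: large at (265,72) and medium at (258,184), with the knob tops at equal height. Next is the second medium.

Request:
{"op": "step_arm", "data": {"moves": [[[0.6, 3, 0.1, 0, 0, 0, 0], [0.6, 6.5, 0.3, 0, 0, 0, 0], [0.6, 10.5, 0.5, 0, 0, 0, 0], [0.6, 14.5, 0.7, 0, 0, 0, 0], [0.6, 18.5, 0.9, 0, 0, 0, 0], [0.6, 22.5, 1.1, 0, 0, 0, 0], [0.6, 26.5, 1.3, 0, 0, 0, 0], [0.6, 30.5, 1.5, 0, 0, 0, 0], [0.6, 34, 1.6, 0, 0, 0, 0], [0.6, 36.5, 1.7, 0, 0, 0, 0], [0.6, 37.5, 1.7, 0, 0, 0, 0], [0.6, 37.5, 1.7, 3, 0, 0, 0], [0.6, 37.5, 1.7, 6, 0, 0, 0], [0.6, 37.5, 1.7, 8, 0, 0, 0], [0.6, 37.5, 1.7, 8, 0, 0, 0], [0.6, 37.5, 1.7, 8, 0, 0, 0], [0.6, 37.5, 1.7, 8, 0, 0, 0]]]}}

```text
t: 18.25
tool_pos: [0.4799, 0.2339, 0.1491]
eef_rot: [0.0, 0.707, 0.707, -0.0]
force: [-0.5, -0.2, -0.0]
gripper_width: 0.0523
grasp_force: 0.0
```

Run:
```python
from w import *
s=sensors.state();print(s['t'],s['tool_pos'],s['gripper_width'],s['eef_rot'])
c=cam('wrist'); print(knob((.481,.235),.093,c=c))
```

```text
18.25 [0.47987955 0.23390399 0.14913308] 0.05231924983339105 [ 3.59068971e-05  7.07056960e-01  7.07156598e-01 -8.65613112e-06]
(array([0.4837, 0.2385, 0.092 ]), array([0.0214, 0.0214, 0.0098]), 663)
```

Request:
{"op": "step_arm", "data": {"moves": [[[0.6, 0.15, 0.25, 2, 0, 0, 0], [0.6, 0.15, 0.25, 4, 0, 0, 0], [0.6, 0.15, 0.25, 5.9, 0, 0, 0], [0.6, 0.15, 0.25, 7.2, 0, 0, 0], [0.6, 0.15, 0.25, 7.9, 0, 0, 0], [0.6, 0.15, 0.25, 7.9, 0, 0, 0], [0, 0.15, 0.25, 7.9, 0, 0, 0], [0, 0.15, 0.25, 7.9, 0, 0, 0], [0, 0.15, 0.25, 7.9, 0, 0, 0], [0, 0.15, 0.25, 7.9, 0, 0, 0], [0, 0.15, 0.25, 7.9, 0, 0, 0], [0, 0.15, 0.25, 7.9, 0, 0, 0], [0, 0.15, 0.25, 7.9, 0, 0, 0]]]}}

```text
t: 19.38
tool_pos: [0.4822, 0.2359, 0.0702]
eef_rot: [0.0, 0.707, 0.707, 0.0]
force: [-1.7, 0.1, 6.2]
gripper_width: 0.0217
grasp_force: 40.0
```

Run:
```python
from w import *
s=sensors.state();print(s['t'],s['tool_pos'],s['gripper_width'],s['force']); print(rimfit(cam('wrist'),.095,.036))
```

```text
19.3833 [0.48224844 0.23589124 0.07022829] 0.02167877850377168 [-1.69360147  0.14456053  6.19946287]
(array([1.24163057, 2.17899972]), np.float64(0.6637159658652705), np.float64(-0.01175976405431406), array([-0.05547881, -0.53793241]))
```

Request:
{"op": "step_arm", "data": {"moves": [[[0, 0, 0, -0.3, 0, 0, 0], [0, 0, 0, -1, 0, 0, 0], [0, 0, 0, -2.5, 0, 0, 0], [0, 0, 0, -5, 0, 0, 0], [0, 0, 0, -8.5, 0, 0, 0], [0, 0, 0, -12, 0, 0, 0], [0, 0, 0, -15, 0, 0, 0], [0, 0, 0, -17, 0, 0, 0], [0, -1, -0.1, -17.5, 0, 0, 0], [0, -3, -0.2, -17.5, 0, 0, 0], [0, -6, -0.3, -17.5, 0, 0, 0], [0, -9.5, -0.5, -17.5, 0, 0, 0], [0, -13.2, -0.7, -17.5, 0, 0, 0], [0, -17, -0.9, -17.5, 0, 0, 0], [0, -20.8, -1.1, -17.5, 0, 0, 0], [0, -24.6, -1.3, -17.5, 0, 0, 0], [0, -28, -1.4, -17.5, 0, 0, 0], [0, -30.5, -1.5, -17.5, 0, 0, 0], [0, -32, -1.6, -17.5, 0, 0, 0], [0, -32, -1.6, -17.5, 0, 0, 0]]]}}

```text
t: 21.1
tool_pos: [0.4646, -0.0871, 0.2435]
eef_rot: [-0.001, 0.708, 0.706, -0.001]
force: [-0.4, 0.5, -3.3]
gripper_width: 0.0213
grasp_force: 40.0
```

Request:
{"op": "step_arm", "data": {"moves": [[[0, -1, -0.1, 0, 0, 0, 0], [0, -3, -0.2, 0, 0, 0, 0], [0, -6, -0.3, 0, 0, 0, 0], [0, -9.3, -0.5, 0, 0, 0, 0], [0, -12.3, -0.6, 0, 0, 0, 0], [0, -14.4, -0.7, 0, 0, 0, 0], [0, -15.3, -0.8, 0, 0, 0, 0], [0, -15.3, -0.8, 0, 0, 0, 0], [0, -15.3, -0.8, 0, 0, 0, 0]]]}}

```text
t: 21.85
tool_pos: [0.4578, -0.2365, 0.2441]
eef_rot: [-0.001, 0.707, 0.707, -0.0]
force: [0.7, 0.0, -3.5]
gripper_width: 0.0211
grasp_force: 40.0
```

Run:
```python
from w import *
s=sensors.state();print(s['t'],s['tool_pos'],s['gripper_width'],s['force']); print(rimfit(cam('wrist'),.095,.036))
s=sensors.state();print(s['t'],s['tool_pos'],s['eef_rot'])
```

```text
21.85 [ 0.45782092 -0.23651829  0.24408022] 0.021120742528527033 [ 0.6722033   0.03707588 -3.4769603 ]
(array([1.14230101, 1.79050067]), np.float64(0.6846331151373674), np.float64(-0.011873518101908676), array([-0.17816277, -0.46054645]))
21.9 [ 0.45793413 -0.23607222  0.24419384] [-7.51312135e-04  7.06684584e-01  7.07528327e-01  1.28587609e-05]
```

Request:
{"op": "step_arm", "data": {"moves": [[[0, -0.05, 0.05, 0.8, 0, 0, 0], [0, -0.05, 0.05, 2.2, 0, 0, 0], [0, -0.05, 0.05, 4, 0, 0, 0], [0, -0.05, 0.05, 5.8, 0, 0, 0], [0, -0.05, 0.05, 7.4, 0, 0, 0], [0, -0.05, 0.05, 8.8, 0, 0, 0], [0, -0.05, 0.05, 10, 0, 0, 0], [0, -0.05, 0.05, 10.8, 0, 0, 0], [0, -0.05, 0.05, 11.3, 0, 0, 0], [0, -0.05, 0.05, 11.7, 0, 0, 0], [0, -0.05, 0.05, 12.1, 0, 0, 0], [0, -0.05, 0.05, 12.4, 0, 0, 0], [0, -0.05, 0.05, 12.7, 0, 0, 0], [0, -0.05, 0.05, 12.9, 0, 0, 0], [0, -0.05, 0.05, 13.1, 0, 0, 0], [0, -0.05, 0.05, 13.2, 0, 0, 0], [0, -0.05, 0.05, 13.2, 0, 0, 0]]]}}

```text
t: 23.32
tool_pos: [0.4587, -0.2378, 0.1126]
eef_rot: [-0.0, 0.707, 0.707, -0.0]
force: [0.2, 0.1, -3.4]
gripper_width: 0.0211
grasp_force: 40.0
```

Request:
{"op": "step_arm", "data": {"moves": [[[0, 0, 0, 0.1, 0, 0, 0], [0, 0, 0, 0.2, 0, 0, 0], [0, 0, 0, 0.25, 0, 0, 0], [0, 0, 0, 0.25, 0, 0, 0]]]}}

```text
t: 23.65
tool_pos: [0.4587, -0.2377, 0.1101]
eef_rot: [-0.0, 0.707, 0.707, -0.0]
force: [-0.6, 0.5, -2.7]
gripper_width: 0.0215
grasp_force: 40.0
```

Request:
{"op": "step_arm", "data": {"moves": [[[0, 0.05, 0, 0.1, 0, 0, 0], [0, 0.05, 0, 0.15, 0, 0, 0], [0, 0.05, 0, 0.15, 0, 0, 0]]]}}

```text
t: 23.9
tool_pos: [0.4589, -0.2374, 0.1092]
eef_rot: [0.0, 0.707, 0.707, -0.0]
force: [-2.0, 0.7, 4.8]
gripper_width: 0.0214
grasp_force: 40.0
```

Seated. Release and rise.

Request:
{"op": "step_arm", "data": {"moves": [[[0, 0, 0, 0, 0, 0, 0], [0.26, 0, 0, 0, 0, 0, 0], [0.35, 0, 0, 0, 0, 0, 0], [0.45, 0, 0, 0, 0, 0, 0], [0.5, 0, 0, 0, 0, 0, 0], [0.5, 0, 0, 0, 0, 0, 0], [0.5, 0, 0, -1, 0, 0, 0], [0.5, 0, 0, -3, 0, 0, 0], [0.5, 0, 0, -6, 0, 0, 0], [0.5, 0, 0, -9, 0, 0, 0], [0.5, 0, 0, -12, 0, 0, 0], [0.5, 0, 0, -12, 0, 0, 0], [0.5, 0, 0, -12, 0, 0, 0]]]}}

```text
t: 24.98
tool_pos: [0.4599, -0.2378, 0.231]
eef_rot: [0.002, 0.707, 0.707, 0.001]
force: [0.4, -0.8, -0.3]
gripper_width: 0.0442
grasp_force: 0.0
```

Run:
```python
from w import *
s=sensors.state();print(s['t'],s['tool_pos'],s['gripper_width'],s['eef_rot'])
c=cam('wrist','e3'); print(knob((.459,-.236),.134,c=c),knob((.464,-.14),.134,c=c)); c=cam('side'); print(knob((.459,-.24),.134,c=c),knob((.464,-.14),.134,c=c))
```

```text
24.9833 [ 0.45985458 -0.23783794  0.23096396] 0.04417287109695486 [2.18473319e-03 7.06855691e-01 7.07354116e-01 6.42827058e-04]
(array([ 0.4606, -0.2349,  0.1319]), array([0.0209, 0.0216, 0.0073]), 464) (array([ 0.4645, -0.1403,  0.1321]), array([0.0204, 0.0201, 0.0082]), 587)
(array([ 0.459 , -0.2406,  0.1323]), array([0.0198, 0.0196, 0.0084]), 43) (array([ 0.4629, -0.145 ,  0.1324]), array([0.0172, 0.0177, 0.0088]), 31)
```

Request:
{"op": "step_arm", "data": {"moves": [[[0.6, 3, 0, 0, 0, 0, 0], [0.6, 6.5, -0.1, 0, 0, 0, 0], [0.6, 10.5, -0.2, 0, 0, 0, 0], [0.6, 14.5, -0.3, 0, 0, 0, 0], [0.6, 18.5, -0.4, 0, 0, 0, 0], [0.6, 22.5, -0.5, 0, 0, 0, 0], [0.6, 26.5, -0.6, 0, 0, 0, 0], [0.6, 30.5, -0.7, 0, 0, 0, 0], [0.6, 34.5, -0.8, 0, 0, 0, 0], [0.6, 38.5, -0.9, 0, 0, 0, 0], [0.6, 42.5, -1, 0, 0, 0, 0], [0.6, 46.5, -1.1, 0, 0, 0, 0], [0.6, 50.5, -1.2, 0, 0, 0, 0], [0.6, 54.5, -1.3, 0, 0, 0, 0], [0.6, 58, -1.4, 0, 0, 0, 0], [0.6, 61, -1.5, 0, 0, 0, 0], [0.6, 62.7, -1.5, 0, 0, 0, 0], [0.6, 62.7, -1.5, 3, 0, 0, 0], [0.6, 62.7, -1.5, 6, 0, 0, 0], [0.6, 62.7, -1.5, 9, 0, 0, 0]]]}}

```text
t: 26.75
tool_pos: [0.4429, 0.3893, 0.1367]
eef_rot: [0.0, 0.707, 0.708, -0.001]
force: [1.3, 0.4, 0.1]
gripper_width: 0.0525
grasp_force: 0.0
```

Request:
{"op": "step_arm", "data": {"moves": [[[0.6, 0, 0, 0, 0, 0, 0], [0.6, 0, 0, 0, 0, 0, 0], [0.6, 0, 0, 0, 0, 0, 0]]]}}

```text
t: 27.0
tool_pos: [0.4439, 0.3896, 0.1394]
eef_rot: [0.0, 0.707, 0.707, 0.0]
force: [-0.1, 0.1, 0.4]
gripper_width: 0.0529
grasp_force: 0.0
```

Run:
```python
from w import *
s=sensors.state();print(s['t'],s['tool_pos'],s['gripper_width'],s['eef_rot'],s['joints'].round(2))
c=cam('wrist'); print(knob((.4435,.39),.083,c=c))
```

```text
27.0 [0.4439003  0.38959237 0.13940785] 0.05287366934816224 [3.20758444e-05 7.07028618e-01 7.07184932e-01 6.84737773e-05] [ 0.7   0.48  1.76 -0.    0.9   0.7 ]
(array([0.4443, 0.3935, 0.0818]), array([0.0208, 0.0204, 0.0091]), 651)
```

Request:
{"op": "step_arm", "data": {"moves": [[[0.6, 0.1, 0, 2, 0, 0, 0], [0.6, 0.1, 0, 4, 0, 0, 0], [0.6, 0.1, 0, 5.9, 0, 0, 0], [0.6, 0.1, 0, 7.2, 0, 0, 0], [0.6, 0.1, 0, 7.9, 0, 0, 0], [0.6, 0.1, 0, 7.9, 0, 0, 0], [0, 0.1, 0, 7.9, 0, 0, 0], [0, 0.1, 0, 7.9, 0, 0, 0], [0, 0.1, 0, 7.9, 0, 0, 0], [0, 0.1, 0, 7.9, 0, 0, 0], [0, 0.1, 0, 7.9, 0, 0, 0], [0, 0.1, 0, 7.9, 0, 0, 0], [0, 0.1, 0, 7.9, 0, 0, 0]]]}}

```text
t: 28.13
tool_pos: [0.4436, 0.391, 0.0602]
eef_rot: [-0.0, 0.707, 0.707, 0.0]
force: [-0.8, 0.6, 5.6]
gripper_width: 0.0212
grasp_force: 40.0
```

Run:
```python
from w import *
s=sensors.state();print(s['t'],s['tool_pos'],s['gripper_width'],s['force']); print(rimfit(cam('wrist'),.085,.028))
```

```text
28.1333 [0.44358739 0.39095809 0.06023114] 0.021180336739889692 [-0.78234342  0.62677156  5.58563445]
(array([1.4044332 , 1.55546585]), np.float64(0.26053184141282354), np.float64(-0.011980746999979454), array([-0.20017005, -4.86462527]))
```

Request:
{"op": "step_arm", "data": {"moves": [[[0, 0, 0, -0.3, 0, 0, 0], [0, 0, 0, -1, 0, 0, 0], [0, 0, 0, -2.5, 0, 0, 0], [0, 0, 0, -5, 0, 0, 0], [0, 0, 0, -8.5, 0, 0, 0], [0, 0, 0, -12, 0, 0, 0], [0, 0, 0, -15, 0, 0, 0], [0, 0, 0, -17, 0, 0, 0], [0, -1, 0, -17.5, 0, 0, 0], [0, -3, 0, -17.5, 0, 0, 0], [0, -6, 0.1, -17.5, 0, 0, 0], [0, -9.5, 0.1, -17.5, 0, 0, 0], [0, -13.2, 0.2, -17.5, 0, 0, 0], [0, -17, 0.2, -17.5, 0, 0, 0], [0, -20.8, 0.3, -17.5, 0, 0, 0], [0, -24.6, 0.3, -17.5, 0, 0, 0], [0, -28, 0.4, -17.5, 0, 0, 0], [0, -30.5, 0.4, -17.5, 0, 0, 0], [0, -32, 0.4, -17.5, 0, 0, 0], [0, -32, 0.4, -17.5, 0, 0, 0]]]}}

```text
t: 29.85
tool_pos: [0.446, 0.0677, 0.2335]
eef_rot: [-0.0, 0.708, 0.706, -0.001]
force: [0.4, 0.4, -2.3]
gripper_width: 0.0214
grasp_force: 40.0
```

Request:
{"op": "step_arm", "data": {"moves": [[[0, -1, 0, 0, 0, 0, 0], [0, -3, 0, 0, 0, 0, 0], [0, -6, 0.1, 0, 0, 0, 0], [0, -9.5, 0.1, 0, 0, 0, 0], [0, -13.2, 0.2, 0, 0, 0, 0], [0, -17, 0.2, 0, 0, 0, 0], [0, -20.8, 0.3, 0, 0, 0, 0], [0, -24.6, 0.3, 0, 0, 0, 0], [0, -28.4, 0.4, 0, 0, 0, 0], [0, -32.2, 0.5, 0, 0, 0, 0], [0, -35.8, 0.5, 0, 0, 0, 0], [0, -38.4, 0.6, 0, 0, 0, 0], [0, -39.9, 0.6, 0, 0, 0, 0], [0, -40.3, 0.6, 0, 0, 0, 0], [0, -40.3, 0.6, 0, 0, 0, 0], [0, -40.3, 0.6, 0, 0, 0, 0], [0, -40.3, 0.6, 0, 0, 0, 0]]]}}

```text
t: 31.27
tool_pos: [0.4538, -0.3305, 0.2345]
eef_rot: [-0.001, 0.706, 0.708, 0.0]
force: [-0.4, 0.2, -1.1]
gripper_width: 0.0211
grasp_force: 40.0
```

Run:
```python
from w import *
s=sensors.state();print(s['t'],s['tool_pos'],s['gripper_width'],s['force']); print(rimfit(cam('wrist'),.085,.028))
s=sensors.state();print(s['t'],s['tool_pos'],s['eef_rot'])
```

```text
31.2667 [ 0.45381324 -0.33054911  0.23446589] 0.021124566432882238 [-0.36911858  0.24107584 -1.13255382]
(array([1.29339457, 1.76134357]), np.float64(0.2529849268400068), np.float64(-0.012241880998298343), array([-0.24135152, -4.67823484]))
31.3167 [ 0.45393784 -0.33068916  0.23464157] [-3.32318241e-04  7.06279524e-01  7.07932990e-01  7.18394882e-05]
```

Request:
{"op": "step_arm", "data": {"moves": [[[0, 0, 0, 0.8, 0, 0, 0], [0, 0, 0, 2.2, 0, 0, 0], [0, 0, 0, 4, 0, 0, 0], [0, 0, 0, 5.8, 0, 0, 0], [0, 0, 0, 7.4, 0, 0, 0], [0, 0, 0, 8.8, 0, 0, 0], [0, 0, 0, 9.8, 0, 0, 0], [0, 0, 0, 10.4, 0, 0, 0], [0, 0, 0, 10.8, 0, 0, 0], [0, 0, 0, 11.1, 0, 0, 0], [0, 0, 0, 11.4, 0, 0, 0], [0, 0, 0, 11.7, 0, 0, 0], [0, 0, 0, 11.9, 0, 0, 0], [0, 0, 0, 12.1, 0, 0, 0], [0, 0, 0, 12.2, 0, 0, 0], [0, 0, 0, 12.2, 0, 0, 0]]]}}

```text
t: 32.65
tool_pos: [0.4538, -0.3323, 0.1126]
eef_rot: [-0.0, 0.707, 0.707, -0.0]
force: [-0.9, -0.8, -2.0]
gripper_width: 0.0212
grasp_force: 40.0
```

Request:
{"op": "step_arm", "data": {"moves": [[[0, 0, 0, 0.1, 0, 0, 0], [0, 0, 0, 0.2, 0, 0, 0], [0, 0, 0, 0.25, 0, 0, 0], [0, 0, 0, 0.25, 0, 0, 0]]]}}

```text
t: 32.98
tool_pos: [0.4539, -0.3323, 0.1101]
eef_rot: [-0.0, 0.707, 0.707, -0.0]
force: [0.6, 0.3, -1.6]
gripper_width: 0.0214
grasp_force: 40.0
```

Request:
{"op": "step_arm", "data": {"moves": [[[0, 0, 0, 0.1, 0, 0, 0], [0, 0, 0, 0.15, 0, 0, 0], [0, 0, 0, 0.15, 0, 0, 0]]]}}

```text
t: 33.23
tool_pos: [0.4539, -0.3323, 0.1093]
eef_rot: [0.0, 0.707, 0.707, 0.0]
force: [-2.3, 2.1, 4.9]
gripper_width: 0.0211
grasp_force: 40.0
```

Request:
{"op": "step_arm", "data": {"moves": [[[0, 0, 0, 0, 0, 0, 0], [0.26, 0, 0, 0, 0, 0, 0], [0.35, 0, 0, 0, 0, 0, 0], [0.45, 0, 0, 0, 0, 0, 0], [0.5, 0, 0, 0, 0, 0, 0], [0.5, 0, 0, 0, 0, 0, 0], [0.5, 0, 0, -1, 0, 0, 0], [0.5, 0, 0, -3, 0, 0, 0], [0.5, 0, 0, -6, 0, 0, 0], [0.5, 0, 0, -9, 0, 0, 0], [0.5, 0, 0, -12, 0, 0, 0], [0.5, 0, 0, -14, 0, 0, 0], [0.5, -3, 0, -14, 0, 0, 0], [0.5, -6, 0, -14, 0, 0, 0], [0.5, -9, 0, -14, 0, 0, 0], [0.5, -11, 0, -14, 0, 0, 0], [0.5, -12, 0, -14, 0, 0, 0], [0.5, -12, 0, -14, 0, 0, 0], [0.5, -12, 0, -14, 0, 0, 0]]]}}

```text
t: 34.82
tool_pos: [0.4537, -0.4518, 0.2486]
eef_rot: [-0.0, 0.707, 0.707, 0.0]
force: [0.2, 0.1, 1.5]
gripper_width: 0.0437
grasp_force: 0.0
```

Run:
```python
from w import *
s=sensors.state();print(s['t'],s['tool_pos'],s['force'])
for n in('wrist','side'):
    c=cam(n,'f_'+n); P=cloud(c)
    for k,p,r in(('L',(.469,-.047),.044),('M1',(.464,-.141),.036),('M2',(.459,-.237),.036),('S',(.454,-.332),.028)):
        try: print(n,k,*knob(p,.134,c=c))
        except Exception: print(n,k,'hidden')
        d=np.hypot(P[...,0]-p[0],P[...,1]-p[1]); q=P[(d>.018)&(d<r-.004)&(c['depth']>0)&(np.abs(P[...,2]-.1)<.015)]
        if len(q)>50: print('  lid z',np.median(q[:,2]).round(4),'slope deg',np.degrees(np.linalg.lstsq(np.c_[q[:,:2]-p,np.ones(len(q))],q[:,2],rcond=None)[0][:2]).round(2))
c=imaging.read_camera('side');cv2.imwrite('pics/fs.png',cv2.resize(c['pixels'][110:320,130:390,::-1],None,fx=2.8,fy=2.8))
```

```text
34.8167 [ 0.45368795 -0.4518043   0.24863573] [0.1558528  0.08875466 1.47204737]
wrist L hidden
wrist M1 hidden
wrist M2 hidden
wrist S [ 0.4548 -0.3311  0.1322] [0.0197 0.0206 0.0081] 545
  lid z 0.1014 slope deg [0.98 1.12]
side L [ 0.4702 -0.0498  0.1326] [0.0194 0.0175 0.0087] 32
  lid z 0.1022 slope deg [1.63 1.51]
side M1 [ 0.4623 -0.1471  0.1328] [0.0202 0.0178 0.0086] 33
  lid z 0.1023 slope deg [ 1.34 -0.28]
side M2 [ 0.4576 -0.2404  0.1326] [0.0161 0.0181 0.0086] 38
  lid z 0.102 slope deg [2.17 0.6 ]
side S [ 0.4539 -0.3362  0.1324] [0.0214 0.0198 0.0075] 41
  lid z 0.1006 slope deg [3.48 0.38]
```

View pics/fs.png

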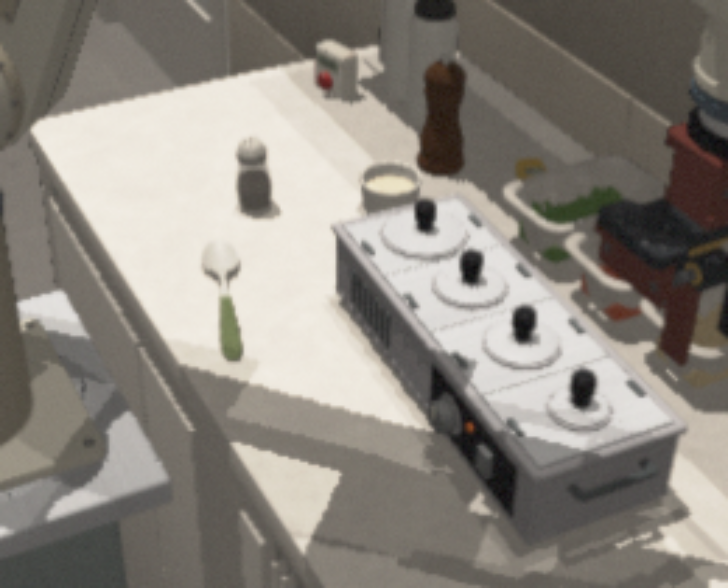

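View pics/f_wrist.png

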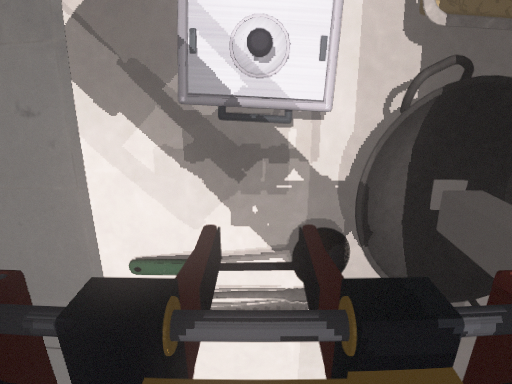

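All four pots hang level. In the side crop the large is at (425,235), the mediums at (470,285) and (523,340), and the small at (580,405). The shaker (253,180) and ramekin (390,190) stand untouched and the arm is clear, so I'm handing the job in.

```bash
python3 -c "
from cell import job; print(job.close_job())"
```

```text
the job is handed in; nothing more can be done
None
```

All four pots hang seated and level in the warmer (large, medium, medium, small), the shaker and ramekin were left alone, and the job was handed in at about 35 s; the interface gave no verdict.

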